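# Set and lock the hold-down screw of a last press

## Task

A wooden shoe last stands in the green bench press. Loosen the brass lock ring, turn the black knob above it clockwise until the rubber foot bears gently on the last, then tighten the lock ring again firmly, but without great force, so that the setting is held, and let go. Do not squeeze the last hard, and leave the other things on the bench alone.

Things in the scene. Friction and masses are not known exactly. Their poses are not given: they have to be found in the camera images.
- press: green cast C-frame bench press, fixed to the bench; base plate 165 x 205 x 12 mm. Origin on the bench under the spindle axis; z up, column 85 mm from the axis along its +x, arm top at z 148 mm, boss (radius 20) above it to 162 mm. On the vertical axis stand the steel washer, the brass ring and the black knob, one above the other; nothing near is higher than the knob's top at 214 mm
- press_axis (a point): point on the vertical axis of ring, knob and spindle, at the knob's lower face, 186 mm over the bench (ring top 182, knob 186 to 214)
- ring (a joint): brass knurled lock ring, 60 mm diameter, side 166 to 182 mm over the bench, does not rise; clockwise from above (value falls) tightens. Tight at the start. It first touches at an unknown value from -0.2 to +0.1 (wear: feel it); 35 N comes about 0.22 rad later, 100 N about 0.2 rad after that. Steady drag 0.40 N m; each N of clamping adds 0.004 N m. Firm: 35 to 100 N, 0.14 to 0.4 N m over the drag
- knob (a joint): turn of the black ribbed adjuster knob with white index line, 44 mm diameter, 186 to 214 mm over the bench, does not rise; clockwise from above (value grows) lowers the foot 9 mm per rad. With the ring loose it drags steadily at 0.24 N m; the foot's force adds 0.009 N m per N and does not turn it back. With the ring tight it is clamped. First touch comes after 0.2 to 1.4 rad
- washer: steel clamping washer, 49 mm diameter, 3 mm, under the ring; it does not turn, the ring presses it down on the knob's hub and so locks the knob. Origin on the axis at its underside; it drops 4 mm per rad of ring tightening (it presses on a soft liner)
- foot: black round rubber foot under the spindle, 24 mm diameter, sprung (about 5 N per mm once it touches). Origin on the axis, 6 mm above its lowest point. Gentle bearing on the last is 6 to 25 N, about 0.13 to 0.45 rad of the knob after first touch; over 40 N is a hard squeeze
- beech_last: beech shoe last, 241 x 83 x 111 mm, pinned on the press (cannot move), heel to the press's +y. Origin under its middle, x towards the heel. Its curved top lies about 79 mm above its origin under the foot, but rises about 0.47 mm per mm towards the heel, so the exact height under the foot must be felt
- flask: bystander: white glue flask with blue spout, 81 mm wide, 222 mm tall, origin under its middle
- paste_tin: bystander: black round tin, 89 mm diameter, 42 mm tall, origin under its middle
- wax_block: bystander: yellow wax block, 34 x 55 x 21 mm, origin under its middle
- thread_spool: bystander: red thread spool, 42 mm diameter, 50 mm tall, origin under its middle
- pliers: bystander: red-handled pliers lying flat, 58 x 171 x 17 mm, origin under the middle
- tack_tin: bystander: flat green tin, 80 mm diameter, 27 mm tall, origin under its middle

How it is judged (in metres and radians):
On the way, in this order (a step that is already met when the one before it is completed fails the run):
1. the lock ring is loosened: the washer no longer clamps the knob (contact force between washer and anything else below 1 N), for 0.3 s.
2. with the ring loose, the foot is turned down until it bears gently on the last (contact force between foot and beech_last between 6 and 25 N and contact force between washer and anything else below 1 N), for 0.3 s.
3. the lock ring is firmly tight again (contact force between washer and anything else above 35 N), for 0.2 s.
At the end, for the whole second after the job is handed in: The rubber foot bears on the last with 6 to 25 N, the lock ring clamps the knob with 35 to 100 N, and the knob is at rest (contact force between foot and beech_last between 6 and 25 N and contact force between washer and anything else between 35 and 100 N and velocity of joint knob between -0.05 and 0.05 rad/s); the robot touches nothing.
It fails at once if the last is squeezed hard (foot force over 40 N) (contact force between foot and beech_last above 40 N).
It fails at once if the lock ring is overtightened (clamping force over 130 N) (contact force between washer and anything else above 130 N).
It fails at once if a bystander is moved by more than 30 mm (distance of any of flask, paste_tin, wax_block, thread_spool, pliers, tack_tin from where it was at the start of the episode above 0.03 m).
It also fails if it takes over 70 s, if anything falls off the work surface, if the arm or the gripper's body presses on something with over 40 N, if the wrist force passes 120 N, or if a joint passes its speed limit or range.

## Robot

A 6-joint arm with a two-finger parallel gripper is mounted at the origin on a cart in front of the work surface, level with it; the furniture and walls round the work are solid. World frame = base frame: x ahead of the robot, y to its left, z up, the work surface at z = 0. Lengths are in mm, angles in rad, forces in N, time in s.
With the tool pointing down it reaches from about 350 to 775 mm from the base axis. Payload 7.3 kg.
Tool frame: the origin (TCP) lies at the very end of the fingers, on their centre line; the grasp point (between the pads) lies 19 mm behind it; z points along the fingers, y is the line along which they close (so a half turn about z gives the same grasp; the last joint's range is limited). The gripper opens to 92 mm and grips with 3 to 60 N. Pads are 19 mm wide; open, the fingers measure 130 mm over their backs; the gripper's body (75 mm by 190 mm) begins 47 mm behind the grasp point.
Start: joints at [-1.355, 0.342, 1.524, -0, 1.275, -0.146], TCP at [185.851, -491.024, 226.741] pointing down, gripper open.
Joint ranges: [-2.53, 2.53], [-0.77, 2.02], [0.04, 2.7], [-1, 4.14], [0.28, 2.66], [-3.11, 3.11]. Speed limits (rad/s): [2.57, 2.57, 3.14, 3.14, 3.14, 3.14].

## Interface

Orientations are given as [roll, pitch, yaw] about the fixed x, y, z axes, in that order (R = Rz(yaw) Ry(pitch) Rx(roll)).
In Python, from plant import get_obs, capture, close_job gives the robot as it stands. The module is installed in compiled form; this text tells all that it offers.
- The arm moves only by the shell command python3 -m handwheel 'ROWS'. ROWS is JSON, a list of rows, each a list of 3 entries, a list of its own where there are three numbers: the turn, a rotation vector about the tool's x, y, z in degrees, then the shift along the tool's x, y, z in m, then the opening, from 0 (shut) to 1 (fully open). A call has 1 to 12 rows; each row is the pose to reach, as a shift and turn from the pose commanded when the call began, along the tool's axes at that moment; what a row does not reach only later rows make up. A row lasts 1/10 s, in which the tool goes at most 50 mm and 8.59 degrees, less where a joint would pass 70% of its speed; a pose out of reach is approached as far as the arm can. A call with a gripper value outside its range is refused whole. The fingers move at their own pace and stop on an object; the grip force is fixed at half the most. Time passes only in rows, so rows that repeat a pose let the fingers close. It gives the time, the measured TCP pose, the force, the opening and the grip force at its end, in the units of the state.
- get_obs(): the state, without advancing time (a new reading comes with each control period).
- capture(name): name is "side" or "top" or "wrist"; returns a dict with "image" (420x560x3 uint8, red, green, blue), "depth" (420x560 float32, mm along the optical axis (not along the pixel's ray), 0 where there is no reading), "fx", "fy", "cx", "cy" (pixels), "camera_from_world" (4x4, takes a point from world to camera coordinates). Camera axes: x right, y down, z forward; pixel columns grow to the right and rows downward; lengths in mm; the calibration is good to about 2 mm. A picture is of the moment at which its call begins.
- close_job(): hands the job in; it is judged then, once.
The state is a dict: "time": time; "joint_positions": joint angles; "dq": joint speeds; "tau": joint torques, N m; "tool_pos": TCP position; "tcp_rot": TCP orientation; "contact_force": force on the tool from outside, world axes, zero at the start; "moment": the same for the moment, N m; "grip_width": finger opening in mm; "finger_force": force on a finger pad.
Only numpy, scipy, OpenCV 4.12 (cv2) and the standard library are available. Lean on these libraries where they do the work, as an engineer would, in place of code of your own. Each camera call takes 0.05 s, during which the arm holds its last target. There are 200 camera calls.

## Working session

There is one attempt and no reset: what is moved stays moved. The work goes in short steps, Python scripts to look and compute and a shell command to move; the robot and the scene stay as the last step left them, time stands still between calls to the robot, and variables do not carry over. Pictures are saved under pics/ and viewed, at most 10 in all, crops included, and the job is handed in when it is done.

```bash
mkdir -p pics; python3 - <<'E'
from plant import *
import cv2,numpy as np
o=get_obs(); print({k:np.round(v,3).tolist() for k,v in o.items()})
ims=[]
for n in("top","side"):
    c=capture(n); np.savez(f"pics/{n}.npz",**c); cv2.imwrite(f"pics/{n}1.png",c["image"][:,:,::-1])
    print(n,c["fx"],c["cx"],c["cy"],np.round(c["camera_from_world"],3).tolist())
E
```

```text
{'time': 0.0, 'joint_positions': [-1.355, 0.343, 1.525, 0.0, 1.275, -0.146], 'dq': [0.001, 0.001, -0.0, -0.001, -0.001, -0.002], 'tau': [-0.001, -43.125, -24.422, 0.072, 0.056, -0.0], 'tool_pos': [185.771, -490.605, 226.048], 'tcp_rot': [-3.14, -0.0, 0.362], 'contact_force': [0.475, 0.176, -0.254], 'moment': [0.043, 0.048, -0.054], 'finger_force': 0.0, 'grip_width': 91.579}
top 492.8071191528562 284.37076055293767 214.1027183618469 [[0.028, -1.0, 0.011, -89.552], [-0.992, -0.029, -0.125, 548.094], [0.125, -0.008, -0.992, 1434.097], [0.0, 0.0, 0.0, 1.0]]
side 512.1324926811834 271.03770000461105 213.06066888262694 [[0.889, -0.459, 0.003, -506.265], [-0.203, -0.399, -0.894, 214.123], [0.411, 0.794, -0.448, 1275.788], [0.0, 0.0, 0.0, 1.0]]
```

View pics/top1.png

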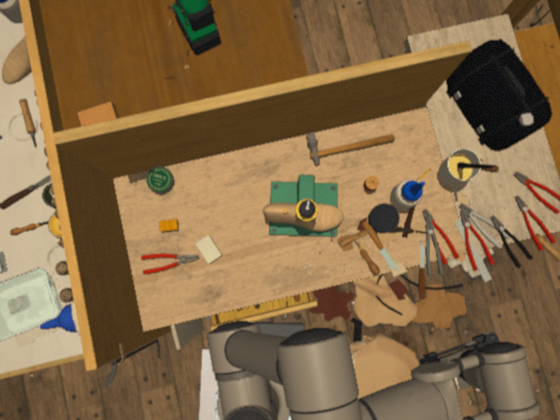

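View pics/side1.png

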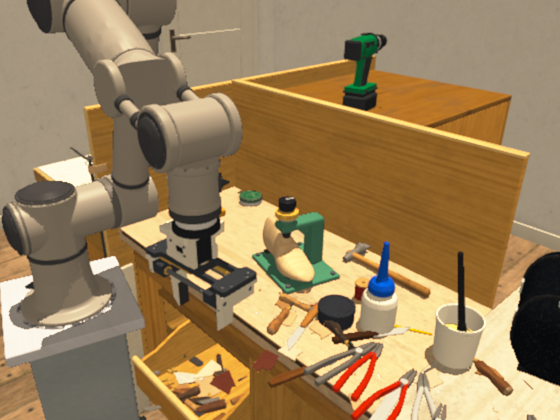

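The top view shows the black knob at about (307,208) with the brass ring round it, the column behind it towards (307,185), and the flask at (410,192). The side view shows the knob at (288,203). Next I'll locate the axis.

```bash
cat > h.py <<'E'
import numpy as np,cv2
def ray(c,u,v,z):
    T=np.array(c["camera_from_world"]);R=T[:3,:3];o=-R.T@T[:3,3]
    d=R.T@np.array([(u-c["cx"])/c["fx"],(v-c["cy"])/c["fy"],1]);return o+d*(z-o[2])/d[2]
E
python3 - <<'E'
from h import *
for n,b,w in(("top",(307,209),20),("side",(288,205),20)):
    c=dict(np.load(f"pics/{n}.npz"));im=c["image"];hsv=cv2.cvtColor(im,cv2.COLOR_RGB2HSV)
    u,v=b;sub=hsv[v-w:v+w,u-w:u+w]
    for nm,m,z in(("knob",sub[...,2]<60,214 if n=="top" else 200),("ring",(sub[...,1]>150)&(sub[...,2]>150)&(sub[...,0]>15)&(sub[...,0]<32),182 if n=="top" else 174)):
        k,l,s,ce=cv2.connectedComponentsWithStats(m.astype(np.uint8))
        i=1+np.argmax(s[1:,4]);x,y,ww,hh,a=s[i];cu,cv=u-w+x+(ww-1)/2,v-w+y+(hh-1)/2
        print(n,nm,s[i],cu,cv,ray(c,cu,cv,z).round(1), 'cen',ray(c,u-w+ce[i][0],v-w+ce[i][1],z).round(1))
    if n=="top":
        m=cv2.inRange(hsv,(65,80,40),(95,255,200)); m[:, :260]=0;m[:,345:]=0;m[:170]=0;m[245:]=0
        p=np.argwhere(m)[:,::-1].astype(np.float32); r=cv2.minAreaRect(p);print(r)
        print([ray(c,*q,12).round(0) for q in cv2.boxPoints(r)])
        cv2.imwrite("pics/top_crop.png",cv2.resize(im[170:250,255:350,::-1],None,fx=6,fy=6,interpolation=2))
E
```

```text
top knob [ 13  13  14  15 100] 306.5 209.0 [ 542.9 -130.1  214. ] cen [ 539.9 -132.   214. ]
top ring [ 8 11 11 20 65] 300.0 209.5 [ 545.5 -114.4  182. ] cen [ 546.5 -110.1  182. ]
((303.23406982421875, 205.07595825195312), (65.11376953125, 58.616275787353516), 1.5911403894424438)
[array([493., -32.,  12.]), array([673., -31.,  12.]), array([ 673., -231.,   12.]), array([ 493., -228.,   12.])]
side knob [ 11  12  17  15 191] 287.0 204.0 [ 546.9 -131.7  200. ] cen [ 544.2 -133.8  200. ]
side ring [  7  21  24  15 141] 286.5 213.0 [ 546.5 -130.8  174. ] cen [ 544.4 -137.   174. ]
```

View pics/top_crop.png

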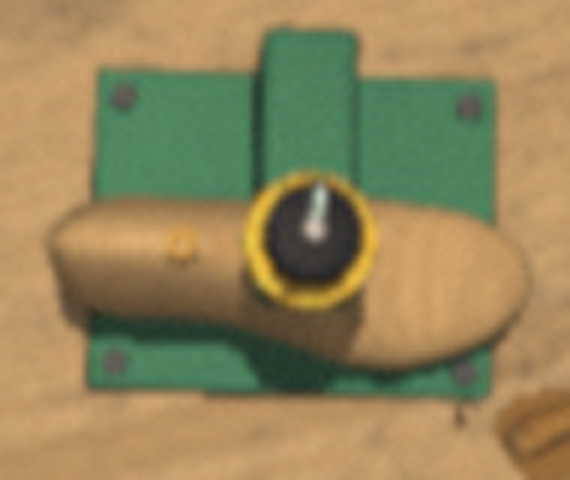

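Both views put the axis at about (545, -131). I'll lift and travel to a hover above it.

```bash
python3 -m handwheel '[[[0,0,0],[0,0,-0.045],1],[[0,0,0],[0.04,-0.02,-0.065],1],[[0,0,0],[0.085,-0.04,-0.065],1],[[0,0,0],[0.13,-0.06,-0.065],1],[[0,0,0],[0.175,-0.08,-0.065],1],[[0,0,0],[0.22,-0.10,-0.065],1],[[0,0,0],[0.265,-0.12,-0.065],1],[[0,0,0],[0.31,-0.14,-0.065],1],[[0,0,0],[0.355,-0.16,-0.065],1],[[0,0,0],[0.40,-0.18,-0.065],1],[[0,0,0],[0.44,-0.20,-0.065],1],[[0,0,0],[0.463,-0.21,-0.065],1]]' && python3 -m handwheel '[[[0,0,0],[0,0,0],1],[[0,0,0],[0,0,0],1]]'
python3 - <<'E'
from plant import *
from h import *
o=get_obs(); print({k:np.round(o[k],3).tolist() for k in("time","joint_positions","tool_pos","tcp_rot","contact_force","moment")})
c=capture("wrist"); np.savez("pics/wrist.npz",**c); cv2.imwrite("pics/wrist1.png",c["image"][:,:,::-1]);print(np.round(c["camera_from_world"],2).tolist(),c["fx"],c["cx"],c["cy"])
E
```

```text
time: 1.3
tool_pos: [546.1, -127.7, 291.1]
tcp_rot: [-3.14, 0.0, 0.364]
contact_force: [-0.7, -0.9, 0.3]
grip_width: 91.5
finger_force: 0.0
time: 1.5
tool_pos: [544.3, -130.5, 291.1]
tcp_rot: [-3.141, 0.001, 0.363]
contact_force: [-0.4, 0.2, -0.2]
grip_width: 91.8
finger_force: 0.0
{'time': 1.5, 'joint_positions': [-0.372, 0.368, 1.307, -0.001, 1.467, 0.836], 'tool_pos': [544.299, -130.517, 291.06], 'tcp_rot': [-3.141, 0.001, 0.363], 'contact_force': [-0.413, 0.167, -0.215], 'moment': [-0.034, -0.023, -0.046]}
[[0.36, -0.93, 0.0, -316.37], [-0.9, -0.34, 0.26, 398.09], [-0.24, -0.09, -0.97, 570.82], [0.0, 0.0, 0.0, 1.0]] 294.71123359844535 276.34701666091973 208.30566608961615
```

View pics/wrist1.png

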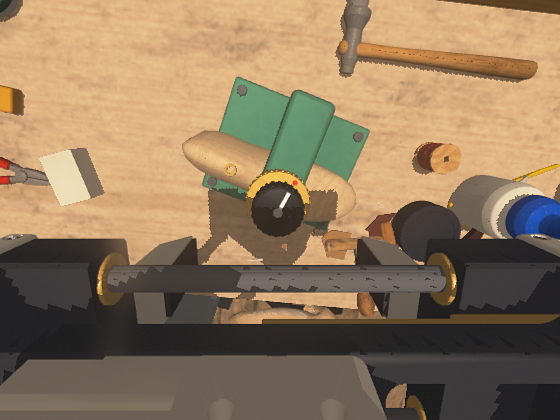

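The wrist view shows the knob at about (278,208), the brass ring round it with a red dot at (295,182), and the fingers at the left and right. I'll fit the knob and ring.

```bash
python3 - <<'E'
from h import *
c=dict(np.load("pics/wrist.npz"));im=c["image"];hsv=cv2.cvtColor(im,cv2.COLOR_RGB2HSV)
T=c["camera_from_world"]
w=60;u,v=278,205;sub=hsv[v-w:v+w,u-w:u+w];d=c["depth"][v-w:v+w,u-w:u+w]
# 3D points by depth
vv,uu=np.mgrid[v-w:v+w,u-w:u+w]
P=np.stack([(uu-c["cx"])/c["fx"]*d,(vv-c["cy"])/c["fy"]*d,d],-1)-T[:3,3]; P=P@T[:3,:3]
for a,b in((208,220),(177,187)):
    m=(P[...,2]>a)&(P[...,2]<b)&(d>0); m&=np.hypot(P[...,0]-545,P[...,1]+131)<45
    q=P[m][:,:2].astype(np.float32); print(m.sum(),np.median(P[m],0).round(1),cv2.minEnclosingCircle(q),np.percentile(q,[1,99],axis=0).round(1).tolist())
E
```

```text
2139 [ 549.6 -130.1  213. ] ((548.3959350585938, -130.38182067871094), 22.886398315429688) [[528.1, -151.2], [569.5, -109.8]]
968 [ 565.4 -121.3  181. ] ((548.445556640625, -130.77374267578125), 30.793472290039062) [[527.6, -159.8], [577.9, -101.2]]
```

```bash
python3 -m handwheel '[[[0,0,0],[0.003,0.001,0.03],1],[[0,0,0],[0.003,0.001,0.065],1],[[0,0,0],[0.003,0.001,0.1],1],[[0,0,0],[0.003,0.001,0.125],1],[[0,0,0],[0.003,0.001,0.135],1],[[0,0,0],[0.003,0.001,0.135],1]]' ; python3 -m handwheel '[[[0,0,0],[0,0,0],0.7],[[0,0,0],[0,0,0],0.6],[[0,0,0],[0,0,0],0.5],[[0,0,0],[0,0,0],0.5],[[0,0,0],[0,0,0],0.5],[[0,0,0],[0,0,0],0.5]]'
cat > s.py <<'E'
from plant import *
import numpy as np
o=get_obs(); print({k:np.round(o[k],3).tolist() for k in("time","tool_pos","tcp_rot","contact_force","moment","grip_width","finger_force")},o["joint_positions"][5],o["tau"][5])
E
python3 s.py
```

```text
time: 2.15
tool_pos: [546.7, -131.4, 155.9]
tcp_rot: [-3.14, 0.002, 0.36]
contact_force: [0.3, -0.0, -0.0]
grip_width: 91.9
finger_force: 0.0
time: 2.75
tool_pos: [547.8, -130.1, 157.3]
tcp_rot: [-3.141, -0.001, 0.362]
contact_force: [-1.2, 3.8, 5.5]
grip_width: 59.4
finger_force: 30.0
{'time': 2.75, 'tool_pos': [547.755, -130.108, 157.283], 'tcp_rot': [-3.141, -0.001, 0.362], 'contact_force': [-1.202, 3.803, 5.498], 'moment': [0.576, 0.335, -0.071], 'grip_width': 59.42, 'finger_force': 30.001} 0.8389479192439204 -0.08002911228686571
```

```bash
python3 -m handwheel '[[[0,0,-2],[0,0,0],0.5],[[0,0,-4],[0,0,0],0.5],[[0,0,-4],[0,0,0],0.5]]' >/dev/null; python3 s.py; python3 -m handwheel '[[[0,0,-4],[0,0,0],0.5],[[0,0,-8],[0,0,0],0.5],[[0,0,-8],[0,0,0],0.5]]'>/dev/null ; python3 s.py
```

```text
{'time': 3.05, 'tool_pos': [547.73, -130.095, 157.262], 'tcp_rot': [-3.141, -0.001, 0.433], 'contact_force': [-1.91, 3.373, 5.751], 'moment': [0.635, 0.268, 0.12], 'grip_width': 59.286, 'finger_force': 30.0} 0.76819135965775 -0.20105133298784494
{'time': 3.35, 'tool_pos': [547.709, -130.066, 157.28], 'tcp_rot': [-3.141, -0.001, 0.574], 'contact_force': [-1.022, 3.34, 5.516], 'moment': [0.618, 0.291, 0.464], 'grip_width': 59.231, 'finger_force': 30.0} 0.6273464869371979 -0.16829857137054205
```

```bash
for i in 1; do python3 -m handwheel '[[[0,0,-4],[0,0,0],0.5],[[0,0,-8],[0,0,0],0.5],[[0,0,-8],[0,0,0],0.5]]' >/dev/null; python3 s.py; python3 -m handwheel '[[[0,0,-4],[0,0,0],0.5],[[0,0,-8],[0,0,0],0.5],[[0,0,-8],[0,0,0],0.5]]'>/dev/null ; python3 s.py;  python3 -m handwheel '[[[0,0,-4],[0,0,0],0.5],[[0,0,-8],[0,0,0],0.5],[[0,0,-8],[0,0,0],0.5]]'>/dev/null ; python3 s.py; done
python3 - <<'E'
from plant import *
import cv2
c=capture("wrist");cv2.imwrite("pics/wrist2.png",c["image"][:,:,::-1])
E
```

```text
{'time': 3.65, 'tool_pos': [547.645, -129.971, 157.252], 'tcp_rot': [-3.141, -0.001, 0.713], 'contact_force': [-1.958, 3.956, 5.735], 'moment': [0.602, 0.32, 0.484], 'grip_width': 59.417, 'finger_force': 30.0} 0.4877463070000391 -0.16946556977927685
{'time': 3.95, 'tool_pos': [547.623, -129.964, 157.263], 'tcp_rot': [-3.141, -0.001, 0.853], 'contact_force': [-2.114, 5.026, 6.128], 'moment': [0.657, 0.318, 0.36], 'grip_width': 59.421, 'finger_force': 30.0} 0.348064470205997 -0.16978483647108078
{'time': 4.25, 'tool_pos': [547.559, -129.897, 157.247], 'tcp_rot': [-3.141, -0.001, 0.992], 'contact_force': [-2.088, 4.104, 5.707], 'moment': [0.627, 0.288, 0.419], 'grip_width': 59.337, 'finger_force': 30.0} 0.2084716462383379 -0.17008683644235134
```

View pics/wrist2.png

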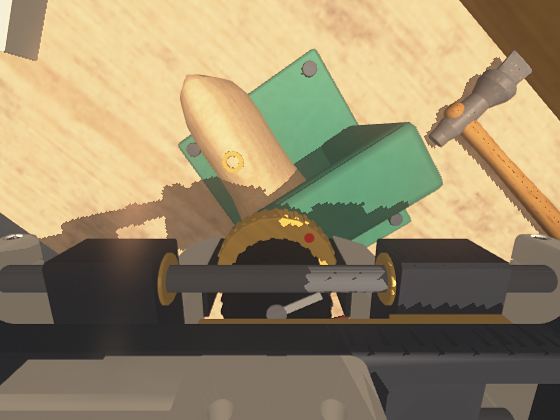

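The red dot kept its place relative to the fingers, so the ring turned with the gripper. The knob's index line stayed still, and the torque is steady at about the drag value, so the ring is loose. Next is the knob.

```bash
python3 -m handwheel '[[[0,0,0],[0,0,0],0.9],[[0,0,0],[0,0,0],0.9],[[0,0,0],[0,0,0],0.9],[[0,0,0],[0,0,-0.015],0.9],[[0,0,0],[0,0,-0.031],0.9],[[0,0,0],[0,0,-0.031],0.9],[[0,0,0],[0,0,-0.031],0.9]]' ;python3 s.py; python3 -m handwheel '[[[0,0,0],[0,0,0],0.5],[[0,0,0],[0,0,0],0.3],[[0,0,0],[0,0,0],0.3],[[0,0,0],[0,0,0],0.3],[[0,0,0],[0,0,0],0.3],[[0,0,0],[0,0,0],0.3],[[0,0,0],[0,0,0],0.3]]' >/dev/null;python3 s.py
```

```text
time: 5.0
tool_pos: [547.7, -130.7, 187.4]
tcp_rot: [3.141, 0.0, 0.99]
contact_force: [-0.5, 0.4, 0.5]
grip_width: 82.9
finger_force: 0.0
{'time': 5.0, 'tool_pos': [547.692, -130.743, 187.401], 'tcp_rot': [3.141, 0.0, 0.99], 'contact_force': [-0.501, 0.425, 0.469], 'moment': [-0.052, -0.081, 0.003], 'grip_width': 82.864, 'finger_force': 0.0} 0.21057644420241203 0.0014407972048502415
{'time': 5.7, 'tool_pos': [547.284, -130.338, 187.583], 'tcp_rot': [-3.141, 0.0, 0.99], 'contact_force': [-2.279, 1.301, 1.015], 'moment': [0.159, 0.294, -0.103], 'grip_width': 43.043, 'finger_force': 30.0} 0.2106351498450916 -0.052181531209498644
```

```bash
cat > t.py <<'E'
from plant import *
o=get_obs(); print("%.2f yaw %.4f q6 %.4f tau6 %.4f Mz %.3f Fz %.1f w %.1f"%(o["time"],o["tcp_rot"][2],o["joint_positions"][5],o["tau"][5],o["moment"][2],o["contact_force"][2],o["grip_width"]))
E
python3 -m handwheel '[[[0,0,3],[0,0,0],0.3]]'>/dev/null; python3 t.py
python3 -m handwheel '[[[0,0,3],[0,0,0],0.3]]'>/dev/null; python3 t.py
python3 -m handwheel '[[[0,0,3],[0,0,0],0.3]]'>/dev/null; python3 t.py
python3 -m handwheel '[[[0,0,3],[0,0,0],0.3]]'>/dev/null; python3 t.py
python3 -m handwheel '[[[0,0,3],[0,0,0],0.3]]'>/dev/null; python3 t.py
python3 -m handwheel '[[[0,0,3],[0,0,0],0.3]]'>/dev/null; python3 t.py
python3 -m handwheel '[[[0,0,0],[0,0,0],0.3]]'>/dev/null; python3 t.py
```

```text
5.80 yaw 0.9376 q6 0.2632 tau6 -0.9054 Mz 0.186 Fz 0.4 w 43.4
5.90 yaw 0.8840 q6 0.3169 tau6 -0.4885 Mz 0.235 Fz 0.4 w 43.3
6.00 yaw 0.8316 q6 0.3693 tau6 -0.4563 Mz 0.203 Fz -0.0 w 43.4
6.10 yaw 0.7792 q6 0.4217 tau6 -0.4550 Mz 0.181 Fz 0.9 w 43.4
6.20 yaw 0.7268 q6 0.4741 tau6 -0.4548 Mz 0.240 Fz 0.5 w 43.2
6.30 yaw 0.6745 q6 0.5264 tau6 -0.4547 Mz 0.243 Fz 0.3 w 43.1
6.40 yaw 0.6757 q6 0.5252 tau6 0.3990 Mz -0.195 Fz -0.2 w 43.4
```

```bash

python3 -m handwheel '[[[0,0,3],[0,0,0],0.3],[[0,0,6],[0,0,0],0.3]]'>/dev/null; python3 t.py
python3 -m handwheel '[[[0,0,3],[0,0,0],0.3]]'>/dev/null; python3 t.py
python3 -m handwheel '[[[0,0,3],[0,0,0],0.3]]'>/dev/null; python3 t.py
python3 -m handwheel '[[[0,0,3],[0,0,0],0.3]]'>/dev/null; python3 t.py
python3 -m handwheel '[[[0,0,3],[0,0,0],0.3]]'>/dev/null; python3 t.py
python3 -m handwheel '[[[0,0,3],[0,0,0],0.3]]'>/dev/null; python3 t.py
python3 -m handwheel '[[[0,0,3],[0,0,0],0.3]]'>/dev/null; python3 t.py
```

```text
6.60 yaw 0.5712 q6 0.6296 tau6 -0.4859 Mz 0.231 Fz 1.4 w 43.2
6.70 yaw 0.5188 q6 0.6820 tau6 -0.4566 Mz 0.206 Fz 1.7 w 43.5
6.80 yaw 0.4664 q6 0.7344 tau6 -0.4546 Mz 0.235 Fz 1.1 w 43.2
6.90 yaw 0.4141 q6 0.7868 tau6 -0.4550 Mz 0.211 Fz 0.2 w 43.5
7.00 yaw 0.3618 q6 0.8391 tau6 -0.4460 Mz 0.257 Fz 0.7 w 42.9
7.10 yaw 0.3094 q6 0.8914 tau6 -0.4267 Mz 0.278 Fz 0.9 w 43.4
7.20 yaw 0.2571 q6 0.9438 tau6 -0.4068 Mz 0.276 Fz 0.1 w 43.3
```

Torque begins to rise at q6 ≈ 0.815, which is first touch, and the slope matches the expected 0.4 N m/rad. I'll turn 11° more, to about 14 N.

```bash

python3 -m handwheel '[[[0,0,3],[0,0,0],0.3],[[0,0,6],[0,0,0],0.3],[[0,0,9],[0,0,0],0.3]]'>/dev/null; python3 t.py
python3 -m handwheel '[[[0,0,2],[0,0,0],0.3],[[0,0,2],[0,0,0],0.3],[[0,0,2],[0,0,0],0.3],[[0,0,2],[0,0,0],0.3],[[0,0,2],[0,0,0],0.3]]'>/dev/null; python3 t.py
python3 -m handwheel '[[[0,0,0],[0,0,0],0.9],[[0,0,0],[0,0,0],0.9],[[0,0,0],[0,0,0],0.9],[[0,0,0],[0,0,0],0.9]]'; python3 t.py
```

```text
7.50 yaw 0.1002 q6 1.1007 tau6 -0.3436 Mz 0.275 Fz 1.4 w 43.3
8.00 yaw 0.0663 q6 1.1345 tau6 0.1268 Mz 0.087 Fz 0.3 w 43.1
time: 8.4
tool_pos: [548.1, -130.9, 187.8]
tcp_rot: [3.141, -0.001, 0.065]
contact_force: [-0.4, 1.0, -0.1]
grip_width: 71.3
finger_force: 0.0
8.40 yaw 0.0651 q6 1.1354 tau6 -0.0031 Mz 0.021 Fz -0.1 w 71.3
```

```bash

python3 -m handwheel '[[[0,0,0],[0,0,0],0.9],[[0,0,0],[0,0,0.015],0.9],[[0,0,0],[0,0,0.031],0.9],[[0,0,0],[0,0,0.031],0.9],[[0,0,0],[0,0,0.031],0.5],[[0,0,0],[0,0,0.031],0.5],[[0,0,0],[0,0,0.031],0.5],[[0,0,0],[0,0,0.031],0.5],[[0,0,0],[0,0,0.031],0.5]]'; python3 t.py
python3 -m handwheel '[[[0,0,2.5],[0,0,0],0.5],[[0,0,5],[0,0,0],0.5]]'>/dev/null; python3 t.py
python3 -m handwheel '[[[0,0,2.5],[0,0,0],0.5]]'>/dev/null; python3 t.py
python3 -m handwheel '[[[0,0,2.5],[0,0,0],0.5]]'>/dev/null; python3 t.py
python3 -m handwheel '[[[0,0,2.5],[0,0,0],0.5]]'>/dev/null; python3 t.py
python3 -m handwheel '[[[0,0,2.5],[0,0,0],0.5]]'>/dev/null; python3 t.py
python3 -m handwheel '[[[0,0,2.5],[0,0,0],0.5]]'>/dev/null; python3 t.py
```

```text
time: 9.3
tool_pos: [548.1, -130.2, 157.4]
tcp_rot: [-3.141, -0.001, 0.065]
contact_force: [0.1, 2.4, 4.3]
grip_width: 59.3
finger_force: 30.0
9.30 yaw 0.0651 q6 1.1356 tau6 -0.0803 Mz -0.112 Fz 4.3 w 59.3
9.50 yaw -0.0228 q6 1.2239 tau6 -0.2044 Mz 0.407 Fz 4.5 w 59.2
9.60 yaw -0.0665 q6 1.2676 tau6 -0.1784 Mz 0.384 Fz 3.4 w 59.3
9.70 yaw -0.1101 q6 1.3112 tau6 -0.1770 Mz 0.367 Fz 3.5 w 59.2
9.80 yaw -0.1537 q6 1.3548 tau6 -0.1767 Mz 0.391 Fz 4.3 w 59.0
9.90 yaw -0.1973 q6 1.3984 tau6 -0.1765 Mz 0.415 Fz 3.6 w 59.5
10.00 yaw -0.2410 q6 1.4421 tau6 -0.1762 Mz 0.393 Fz 3.9 w 59.4
```

```bash

python3 -m handwheel '[[[0,0,2.5],[0,0,0],0.5]]'>/dev/null; python3 t.py
python3 -m handwheel '[[[0,0,2.5],[0,0,0],0.5]]'>/dev/null; python3 t.py
python3 -m handwheel '[[[0,0,2.5],[0,0,0],0.5]]'>/dev/null; python3 t.py
python3 -m handwheel '[[[0,0,2.5],[0,0,0],0.5]]'>/dev/null; python3 t.py
python3 -m handwheel '[[[0,0,2.5],[0,0,0],0.5]]'>/dev/null; python3 t.py
```

```text
10.10 yaw -0.2846 q6 1.4858 tau6 -0.1760 Mz 0.402 Fz 4.1 w 58.9
10.20 yaw -0.3283 q6 1.5293 tau6 -0.1757 Mz 0.374 Fz 3.3 w 59.1
10.30 yaw -0.3719 q6 1.5730 tau6 -0.1754 Mz 0.432 Fz 4.5 w 59.4
10.40 yaw -0.4155 q6 1.6166 tau6 -0.1664 Mz 0.415 Fz 3.9 w 59.4
10.50 yaw -0.4591 q6 1.6602 tau6 -0.1462 Mz 0.449 Fz 3.0 w 59.2
```

```bash

python3 -m handwheel '[[[0,0,2.5],[0,0,0],0.5]]'>/dev/null; python3 t.py
python3 -m handwheel '[[[0,0,2.5],[0,0,0],0.5]]'>/dev/null; python3 t.py
python3 -m handwheel '[[[0,0,2.5],[0,0,0],0.5]]'>/dev/null; python3 t.py
python3 -m handwheel '[[[0,0,2.5],[0,0,0],0.5]]'>/dev/null; python3 t.py
```

```text
10.60 yaw -0.5028 q6 1.7038 tau6 -0.1182 Mz 0.490 Fz 5.3 w 59.2
10.70 yaw -0.5463 q6 1.7474 tau6 -0.0842 Mz 0.495 Fz 4.1 w 59.3
10.80 yaw -0.5899 q6 1.7910 tau6 -0.0454 Mz 0.533 Fz 4.2 w 59.3
10.90 yaw -0.6334 q6 1.8346 tau6 -0.0025 Mz 0.590 Fz 4.9 w 59.3
```

```bash

python3 -m handwheel '[[[0,0,2.5],[0,0,0],0.5]]'>/dev/null; python3 t.py
python3 -m handwheel '[[[0,0,2],[0,0,0],0.5]]'>/dev/null; python3 t.py
python3 -m handwheel '[[[0,0,0],[0,0,0],0.5],[[0,0,0],[0,0,0],0.5],[[0,0,0],[0,0,0],0.5]]'>/dev/null; python3 t.py
```

```text
11.00 yaw -0.6770 q6 1.8781 tau6 0.0440 Mz 0.613 Fz 4.3 w 59.5
11.10 yaw -0.7116 q6 1.9128 tau6 0.2746 Mz 0.607 Fz 4.1 w 59.1
11.40 yaw -0.7106 q6 1.9113 tau6 0.1053 Mz 0.076 Fz 4.9 w 59.4
```

Torque puts the clamping at about 64 N. Now I'll release and retreat upwards.

```bash

python3 -m handwheel '[[[0,0,0],[0,0,0],0.95],[[0,0,0],[0,0,0],0.95],[[0,0,0],[0,0,0],0.95],[[0,0,0],[0,0,0],0.95],[[0,0,0],[0,0,-0.02],0.95],[[0,0,0],[0,0,-0.05],0.95],[[0,0,0],[0,0,-0.09],0.95],[[0,0,0],[0,0,-0.12],0.95],[[0,0,0],[0,0,-0.135],0.95],[[0,0,0],[0,0,-0.135],0.95],[[0,0,0],[0,0,-0.135],0.95]]'
python3 - <<'E'
from plant import *
import cv2
c=capture("wrist");cv2.imwrite("pics/wrist3.png",c["image"][:,:,::-1])
E
```

```text
time: 12.5
tool_pos: [547.4, -130.5, 290.9]
tcp_rot: [3.141, 0.001, -0.712]
contact_force: [-0.4, -0.3, 0.3]
grip_width: 87.3
finger_force: 0.0
```

View pics/wrist3.png

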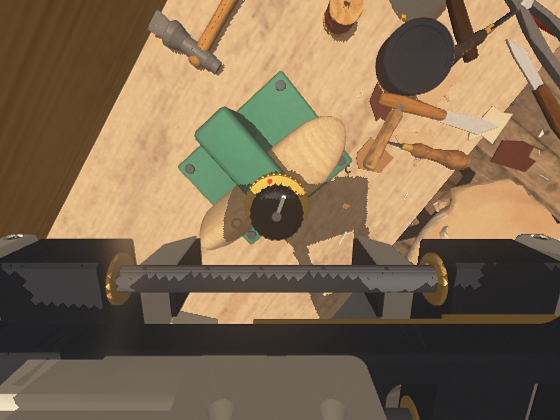

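The image shows the knob line turned about 55° clockwise from the press arm, as commanded. The ring is free of the gripper and nothing else has moved. I'm handing in.

```bash
python3 -c "from plant import *; print(close_job())"
```

```text
the job is handed in; nothing more can be done
None
```

The job is handed in: I loosened the lock ring, turned the knob down until the foot bears on the last with about 14 N, retightened the ring to about 64 N (both estimated from joint torque), and left the gripper clear; no verdict came back.

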